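Free the weight dish from its stand, turn it a quarter and hold it level

ROBOT

A 6-joint arm with a two-finger parallel gripper is mounted at the origin on the work surface. World frame = base frame: x ahead of the robot, y to its left, z up, the work surface at z = 0. Lengths are in mm, angles in degrees, forces in N, time in s.
With the tool pointing down it reaches from about 350 to 850 mm from the base axis. Payload 8.1 kg.
Tool frame: the origin (TCP) lies at the very end of the fingers, on their centre line; the grasp point (between the pads) lies 19 mm behind it (r.grip_point_offset is the distance from the TCP to the grasp point, in mm); z points along the fingers, y is the line along which they close (so a half turn about z gives the same grasp; the last joint's range is limited). The gripper opens to 85 mm and grips with 20 to 120 N. Pads are 22 mm wide; open, the fingers measure 114 mm over their backs; the gripper's body (76 mm by 85 mm) begins 54 mm behind the grasp point. The pads swing forward as they close: fully open they stand 13 mm farther back than shut.
Start: joints at [67.529, 7.471, 85.268, -0, 87.261, -4.893], TCP at [181.184, 571.994, 231.292] pointing down, gripper open.
Joint ranges: [-169.43, 169.43], [-51.17, 129.36], [1.28, 143.12], [-76.62, 256.62], [0, 156.53], [-152.29, 152.29]. Speed limits (degrees/s): [136.94, 136.94, 159.86, 180, 180, 180].

INTERFACE

Orientations are given as [roll, pitch, yaw] about the fixed x, y, z axes, in that order (R = Rz(yaw) Ry(pitch) Rx(roll)).
In Python, from bench import status, eyes, r gives the robot as it stands.
- The arm moves only by the shell command python3 -m handwheel 'ROWS' [FORCE]. ROWS is a JSON object whose one key "series" holds a list that holds one entry, the list of rows, each a list of 7 numbers: the shift along the tool's x, y, z in cm, then the turn, a rotation vector about the tool's x, y, z in rad, then the opening, from 0 (shut) to 1 (fully open). In form: {"series": [[[tx, ty, tz, rx, ry, rz, claw], ...]]}. A call has 1 to 12 rows; each row is the pose to reach, as a shift and turn from the pose commanded when the call began, along the tool's axes at that moment; what a row does not reach only later rows make up. A row lasts 1/8 s, in which the tool goes at most 62.5 mm and 10.7 degrees, less where a joint would pass 70% of its speed; a pose out of reach is approached as far as the arm can. A call with a gripper value outside its range is refused whole. The fingers move at their own pace and stop on an object; FORCE is the grip in N (left out, the last holds). Time passes only in rows, so rows that repeat a pose let the fingers close. It gives the time, the measured TCP pose, the force, the opening and the grip force at its end, in the units of the state.
- status.sense(): the state, without advancing time (a new reading comes with each control period).
- eyes.snapshot(name): name is "side" or "top" or "wrist"; returns a dict with "img" (384x512x3 uint8, red, green, blue), "mtx" (3x3 intrinsics, pixels), "k1" (the pictures are not rectified: a ray, as slopes to the right and down, at radius r is drawn at 1 + k1 r^2 times it, then the intrinsics apply), "R" (3x3) and "t" (3): a world point X has camera coordinates R X + t. Camera axes: x right, y down, z forward; pixel columns grow to the right and rows downward; lengths in mm; the calibration is good to about 2 mm. A picture is of the moment at which its call begins. There is no depth.
- r.hand_in(): hands the job in; it is judged then, once.
The state is a dict: "time": time; "joint_pos": joint angles; "qd": joint speeds; "joint_efforts": joint torques, N m; "tool_pos": TCP position; "tcp_rot": TCP orientation; "ft_force": force on the tool from outside, world axes, zero at the start; "wrist_torque": the same for the moment, N m; "finger_gap": finger opening in mm; "grip_force": force on a finger pad.
Only numpy, scipy, OpenCV 4.12 (cv2) and the standard library are available. Lean on these libraries where they do the work, as an engineer would, in place of code of your own. Each camera call takes 0.05 s, during which the arm holds its last target. There are 200 camera calls.

TASK

Turn the black-winged lock collar on the stand's post clockwise (seen from above) all the way to its red locked mark, so that its brass keeper finger is locked clear of the blue dish. Then lift the dish by its wooden grip, keep it level with the loose ceramic ball centred in it, and turn it a quarter turn clockwise so that its green tab points straight away from the collar post. Finish still holding the dish still and level, at least a hand's width (80 mm) above its seat and straight over the stand so the stand can be wiped; leave the pastry cutters alone.

Things in the scene. Friction and masses are not known exactly. Their poses are not given: they have to be found in the camera images.
- stand: Fixed wooden stand, base 110 x 225 x 12 mm. Origin on the marble under the centre of the round aluminium seat (72 mm across, top 30 mm above the marble) that carries the dish. y points from the seat to the collar post, whose axis is 130 mm from the seat centre; z is up. Place and yaw vary.
- collar (a joint): Captive collar on the vertical post, stiff (0.06 N m friction), stays where left. 0 = brass keeper finger points at the seat (stand -y), over the dish's rim, blocking the lift. Grows clockwise seen from above, finger swinging towards stand -x. 1.3 = hard stop at the red locked mark, finger clear of the dish. Starts at 0 to 0.3.
- collar_grip (a point): Centre of the upright black wing on the collar, on the post axis, 93 mm above the marble. Wing 12 mm thick, 36 long, 28 high (79 to 107 mm above the marble); its length lies along the keeper finger, i.e. along stand y at joint value 0. Finger 12 mm wide, reaching 65 mm from the axis, 69 to 74 mm above the marble.
- dish: Loose blue round dish, 162 mm across, 32 high, 0.24 to 0.39 kg; flat middle 24 mm across (10 mm above the underside), around it the floor rises at about 8 degrees, then steeper. Origin: centre of its underside, z up, x towards the green tab on the rim (end 105 mm out). A steel bail with a wooden grip arches over it along x. Starts on the seat, its x along the stand's x.
- dish_grip (a point): Centre of the wooden grip of the bail, 88 mm above the dish's underside and over its centre (118 mm above the marble at the start). The grip is 50 mm long along dish x, 16 mm wide along dish y and 22 mm high. It is grasped from above.
- dish_tab (a point): Top of the green tab at the dish's rim, 95 mm from the dish centre along dish x, 32 mm above the dish's underside.
- ball_center (a point): Centre of the loose cream ceramic ball, 30 mm in diameter, 28 to 46 g, that rolls freely on the dish's floor; it starts in the middle, 25 mm above the dish's underside.
- bell_a: Green bell cutter, 63 x 64 x 25 mm, loose; leave alone. Origin at the centre of its underside.
- bell_b: Second green bell cutter, the same; leave alone.
- pretzel: Aluminium pretzel-shaped cutter, about 80 x 110 x 22 mm, loose; leave alone. Origin near the centre of its underside.
- plunger: Boxwood plunger cutter standing upright, 54 mm across, 86 mm high, loose; leave alone. Origin at the centre of its underside.
There are look-alikes about, which are no part of the job. What is shaped like the stand but purple is not meant.

How it is judged (in metres and radians):
On the way, in this order (a step that is already met when the one before it is completed fails the run):
1. the collar is at its locked mark while the dish still stands on its seat (value of joint collar above 1.2 rad and z of dish in the frame of stand below 0.036 m), for 0.2 s.
2. the dish is lifted clear of its stand with the ball in its middle (z of dish in the frame of stand above 0.06 m and horizontal distance between ball_center and dish below 0.03 m), for 0.2 s.
At the end, for the whole second after the job is handed in: Collar within 0.1 rad of its mark; dish still, in the fingers, underside 65 mm or more above the seat, centre within 30 mm of the seat axis, tab pointing away from the post within 0.17 rad, level within 0.09 rad, ball on its floor within 25 mm of the centre (value of joint collar above 1.2 rad and z of dish in the frame of stand above 0.095 m and horizontal distance between dish and stand below 0.03 m and angle between the x axis of dish and the y axis of stand, either way round below 0.17 rad and y of dish_tab in the frame of stand below -0.05 m and angle between dish's own z axis and vertical below 0.09 rad and horizontal distance between ball_center and dish below 0.025 m and z of ball_center in the frame of dish below 0.035 m and linear speed of dish below 0.02 m/s and contact force between dish and the fingers above 2 N); the arm keeps its last pose, push and grip.
It fails at once if the ball rolls more than 45 mm from the dish's centre or out of it (distance between ball_center and dish above 0.053 m).
It fails at once if the dish is tipped more than 0.25 rad (angle between dish's own z axis and vertical above 0.25 rad).
It fails at once if a pastry cutter is knocked away (distance of any of bell_a, bell_b, pretzel, plunger from where it was at the start of the episode above 0.02 m).
It also fails if it takes over 58 s, if anything falls off the work surface, if the arm or the gripper's body presses on something with over 40 N, if the wrist force passes 120 N, or if a joint passes its speed limit or range.

## Working session

There is one attempt and no reset: what is moved stays moved. The work goes in short steps, Python scripts to look and compute and a shell command to move; the robot and the scene stay as the last step left them, time stands still between calls to the robot, and variables do not carry over. Pictures are saved under pics/ and viewed, at most 10 in all, crops included, and the job is handed in when it is done.

```bash
ls; mkdir -p pics
cat > h.py <<'E'
import numpy as np, cv2
from bench import status, eyes, r
def snap(n,save=None):
    s=eyes.snapshot(n)
    for k in("mtx","R","t"): s[k]=np.array(s[k],float)
    if save: cv2.imwrite(f"pics/{save}.png",cv2.cvtColor(s["img"],cv2.COLOR_RGB2BGR))
    return s
def ray(s,uv):
    p=cv2.undistortPoints(np.array([[uv]],float),s["mtx"],np.array([s["k1"],0,0,0,0.]))[0,0]
    return -s["R"].T@s["t"].ravel(), s["R"].T@np.array([p[0],p[1],1])
def onz(s,uv,z):
    c,d=ray(s,uv); return c+d*(z-c[2])/d[2]
def tri(obs):
    A=np.zeros((3,3));b=np.zeros(3)
    L=[ray(s,u) for s,u in obs]
    for c,d in L:
        d=d/np.linalg.norm(d);P=np.eye(3)-np.outer(d,d);A+=P;b+=P@c
    return np.linalg.solve(A,b)
def proj(s,X):
    return cv2.projectPoints(np.array([X],float),cv2.Rodrigues(s["R"])[0],s["t"].ravel(),s["mtx"],np.array([s["k1"],0,0,0,0.]))[0].ravel()
E
python3 - <<'E'
from h import *
a=snap("top","top0");b=snap("side","side0");c=snap("wrist","wrist0")
i=np.vstack([a["img"],b["img"]])
for s in(a,b,c): print(-s["R"].T@s["t"].ravel(),s["k1"],s["mtx"][0])
print(status.sense())
E
```

```text
pics
[ 299.4064589    43.83861919 1298.32452537] 0.010639147637332869 [451.60698234   0.         254.22764843]
[ 390.95033365 -662.37929916  824.44479596] -0.0813884802322079 [382.52127436   0.         258.0277076 ]
[118.21693088 592.66591817 373.97135684] -0.07803517327278442 [344.54566486   0.         258.88023646]
{'time': 0.15, 'joint_pos': array([ 6.75269432e+01,  7.50771976e+00,  8.53181559e+01, -1.79966630e-03,
        8.72614879e+01, -4.89448978e+00]), 'qd': array([ 0.10145417, -0.13907802, -0.14858383,  0.0308018 ,  0.07190685,
       -0.0882668 ]), 'joint_efforts': array([ 8.82004260e-04, -5.70067728e+01, -5.01156306e+01, -1.45013814e-04,
        9.65030515e-03,  5.98912015e-05]), 'tool_pos': array([181.03911482, 571.56325633, 230.42804942]), 'tcp_rot': array([-1.79912802e+02, -5.66303515e-03,  1.62421516e+02]), 'ft_force': array([ 0.87813417, -0.26379998, -0.09151008]), 'wrist_torque': array([ 0.00437161, -0.02850131,  0.03701777]), 'grip_force': 0.0, 'finger_gap': 85.66225252428404}
```

View pics/top0.png

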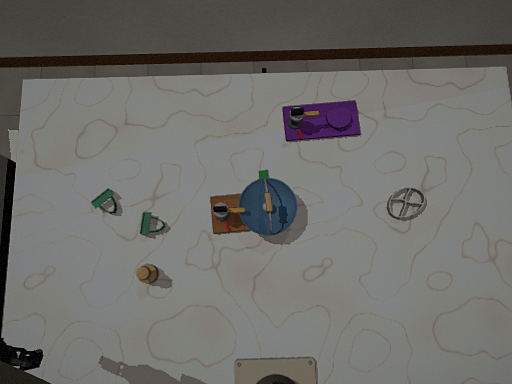

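View pics/side0.png

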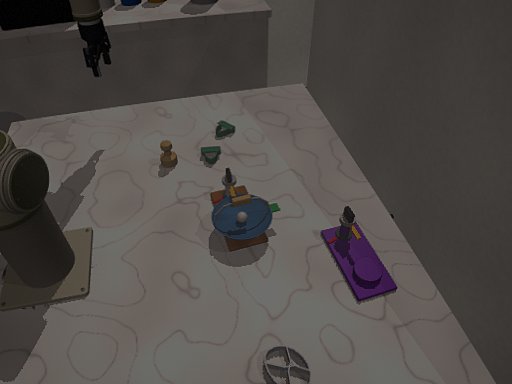

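Top: the wooden stand has its post at about (221,210). The dish is at (268,207), its green tab at (264,174), and the keeper points at the dish. The purple decoy is at (320,120). In the side view the dish is at (242,215), the wing at (228,174) and the grip at (241,199). Next I'll enlarge both views.

Run:
```python
import cv2,numpy as np
a=cv2.imread("pics/top0.png")[160:245,200:310];b=cv2.imread("pics/side0.png")[160:255,200:290]
a=cv2.resize(a,None,fx=4,fy=4,interpolation=2);b=cv2.resize(b,None,fx=4,fy=4,interpolation=2)
h=max(len(a),len(b));p=lambda i:np.pad(i,((0,h-len(i)),(0,0),(0,0)))
cv2.imwrite("pics/c1.png",np.clip(np.hstack([p(a),p(b)])[:,:800]*1.6,0,255).astype(np.uint8))
```

```text
(no output)
```

View pics/c1.png

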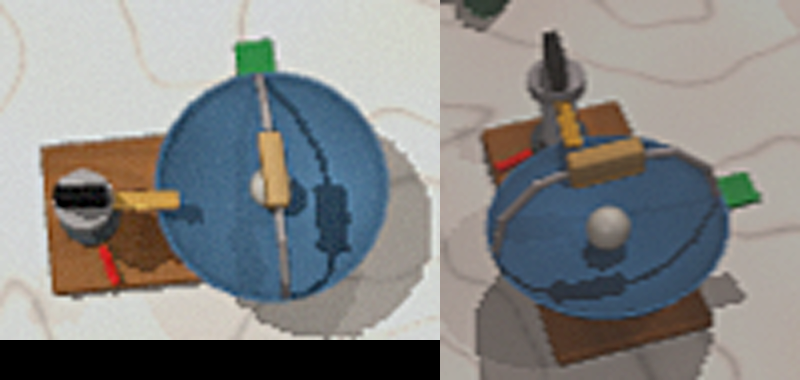

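The crop shows the wing top at top (220.5,209) and side (228,171). The grip centre is at top (268.5,202.3) and side (241.5,200.5), and the tab at top (263.7,174).

```bash
cat > m.py <<'E'
from h import *
a=snap("top");b=snap("side")
def blob(s,f,box):
    x0,x1,y0,y1=box;im=s["img"][y0:y1,x0:x1];h=cv2.cvtColor(im,cv2.COLOR_RGB2HSV)
    m=f(h[...,0].astype(int),h[...,1].astype(int),h[...,2].astype(int)).astype(np.uint8)
    n,l,st,c=cv2.connectedComponentsWithStats(m);k=1+np.argmax(st[1:,4])
    cs=cv2.findContours((l==k).astype(np.uint8),0,1)[0][0]
    return c[k]+[x0,y0],st[k,4],cs+np.array([x0,y0]),
tab=lambda h,s,v:(h>45)&(h<80)&(s>120)
wood=lambda h,s,v:(h>12)&(h<28)&(s>90)&(v>95)
blue=lambda h,s,v:(h>98)&(h<118)&(s>80)
blk=lambda h,s,v:(v<30)
A={};B={}
for n,f,ba,bb in[("tab",tab,(250,280,165,185),(262,285,195,220)),("grip",wood,(262,275,185,220),(238,265,190,215)),("wing",blk,(205,235,200,220),(220,236,165,185)),("finger",wood,(228,247,200,220),(222,240,178,200))]:
    A[n]=blob(a,f,ba);B[n]=blob(b,f,bb)
    print(n,A[n][0],A[n][1],B[n][0],B[n][1],tri([(a,A[n][0]),(b,B[n][0])]).round(1))
for s in(a,b):
    q=blob(s,blue,(200,310,160,255) if s is a else (205,280,185,245)); e=cv2.fitEllipse(cv2.convexHull(q[2])); print(e,onz(s,e[0],62).round(1))
for n in A: print(n,cv2.minAreaRect(A[n][2]))
def ax(s,c,z):
    r=cv2.boxPoints(cv2.minAreaRect(c)); e=[(r[0]+r[1])/2,(r[2]+r[3])/2,(r[1]+r[2])/2,(r[3]+r[0])/2]
    p=[onz(s,x,z) for x in e];d=max([p[0]-p[1],p[2]-p[3]],key=np.linalg.norm);return np.linalg.norm(d).round(),np.degrees(np.arctan2(d[1],d[0])).round(1)
print(ax(a,A["wing"][2],107),ax(a,A["grip"][2],129),ax(a,A["finger"][2],74))
E
python3 m.py
```

```text
tab [263.03076923 174.01538462] 65 [273.90740741 207.18518519] 54 [609.5  15.6  58.4]
grip [268.05319149 201.4787234 ] 94 [243.38888889 196.91666667] 36 [520.5   6.2 128. ]
wing [220. 209.] 63 [229.         178.52380952] 21 [509.2 137.   77.7]
finger [236.75806452 209.46774194] 62 [231.84615385 191.34615385] 26 [508.1  91.4  70.1]
((256.9212646484375, 207.34483337402344), (34.91181182861328, 54.62911605834961), 173.87750244140625) [514.3  35.6  62. ]
((243.71597290039062, 219.2421112060547), (39.018245697021484, 57.954505920410156), 75.97079467773438) [518.8 -10.5  62. ]
tab ((263.0799865722656, 174.05999755859375), (7.212489604949951, 8.626703262329102), 81.8698959350586)
grip ((268.0699768066406, 201.489990234375), (17.677669525146484, 5.091169357299805), 81.8698959350586)
wing ((220.0, 209.0), (4.0, 12.0), 90.0)
finger ((236.5599822998047, 208.91998291015625), (5.939697742462158, 14.707822799682617), 81.8698959350586)
(np.float64(32.0), np.float64(-91.6)) (np.float64(47.0), np.float64(6.1)) (np.float64(40.0), np.float64(-83.4))
```

```bash
cat > go.py <<'E'
import sys
from h import *
from scipy.spatial.transform import Rotation as Ro
def go(x,y,z,yaw):
    s=status.sense();R=Ro.from_euler("xyz",s["tcp_rot"],degrees=True)
    T=Ro.from_euler("xyz",[180,0,yaw],degrees=True)
    print("cm",(R.inv().apply(np.array([x,y,z])-s["tool_pos"])/10).round(2),"rv",(R.inv()*T).as_rotvec().round(4),"t",s["time"])
if __name__=="__main__": go(*map(float,sys.argv[1:]))
E
python3 go.py 515 5 270 90
```

```text
cm [-48.95 -43.95  -3.88] rv [-8.000e-04  5.000e-04  1.264e+00] t 0.25
```

```bash
python3 -m handwheel '{"series":[[[-4.1,-3.7,-0.3,0,0,0.1,1],[-8.2,-7.4,-0.7,0,0,0.2,1],[-12.3,-11.0,-1,0,0,0.3,1],[-16.4,-14.7,-1.3,0,0,0.45,1],[-20.5,-18.4,-1.7,0,0,0.6,1],[-24.6,-22.1,-2,0,0,0.75,1],[-28.7,-25.8,-2.4,0,0,0.9,1],[-32.8,-29.5,-2.8,0,0,1.05,1],[-36.9,-33.1,-3.2,0,0,1.2,1],[-41,-36.8,-3.6,0,0,1.26,1],[-45.1,-40.5,-3.9,0,0,1.26,1],[-48.9,-43.9,-3.9,0,0,1.26,1]]]}'
python3 - <<'E'
from h import *
import pickle
s=snap("wrist","w1");pickle.dump(s,open("w1.pkl","wb"))
print(s["R"].round(2),-s["R"].T@s["t"].ravel());st=status.sense();print(st["tool_pos"],st["tcp_rot"],st["joint_pos"],st["time"])
E
```

```text
time: 1.75
tool_pos: [515.6, 3.9, 270.7]
tcp_rot: [179.9, 0.0, 90.2]
ft_force: [0.6, 0.8, -0.5]
finger_gap: 85.3
grip_force: 0.0
[[ 1.    0.   -0.  ]
 [ 0.   -0.97  0.26]
 [ 0.   -0.26 -0.97]] [514.91844167  70.59388458 414.33090658]
[517.41998714  -0.9720615  270.04790124] [179.92281801   0.18994748  90.04236023] [-5.65801503 -6.24767397 95.06475283 -0.18137442 91.08724815 -5.70409618] 1.8
```

View pics/w1.png

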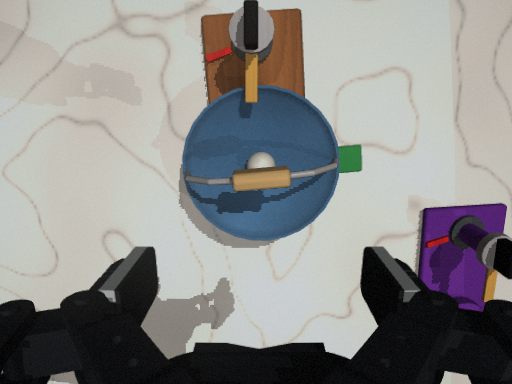

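Wrist: wing top at (251,25), finger (251,80), grip (261,178), tab (350,158), dish centre about (260,162). I'll take a second wrist view 60 mm towards the post.

```bash
python3 -m handwheel '{"series":[[[3,0,0,0,0,0,1],[6,0,0,0,0,0,1],[6,0,0,0,0,0,1],[6,0,0,0,0,0,1]]]}'
cat > w.py <<'E'
from h import *
import pickle
tab=lambda h,s,v:(h>45)&(h<80)&(s>120)
wood=lambda h,s,v:(h>12)&(h<28)&(s>90)&(v>110)
blue=lambda h,s,v:(h>98)&(h<118)&(s>80)
red=lambda h,s,v:((h<5)|(h>174))&(s>180)&(v>120)
brown=lambda h,s,v:((h<18))&(s>90)
def comps(s,f,amin=80):
    h=cv2.cvtColor(s["img"],cv2.COLOR_RGB2HSV).astype(int)
    m=f(h[...,0],h[...,1],h[...,2]).astype(np.uint8)
    n,l,st,c=cv2.connectedComponentsWithStats(m)
    return [(c[k].round(1),st[k,4],cv2.findContours((l==k).astype(np.uint8),0,1)[0][0]) for k in range(1,n) if st[k,4]>amin]
def ax(s,c,z):
    r=cv2.boxPoints(cv2.minAreaRect(c)); e=[(r[0]+r[1])/2,(r[2]+r[3])/2,(r[1]+r[2])/2,(r[3]+r[0])/2]
    p=[onz(s,x,z) for x in e];d=max([p[0]-p[1],p[2]-p[3]],key=np.linalg.norm);return np.linalg.norm(d).round(),(np.degrees(np.arctan2(d[1],d[0]))%180).round(1)
if __name__=="__main__":
    w1=pickle.load(open("w1.pkl","rb"));w2=snap("wrist","w2");pickle.dump(w2,open("w2.pkl","wb"))
    for s in(w1,w2):
        print("--",(-s["R"].T@s["t"].ravel()).round(1))
        for n,f,z in[("tab",tab,62),("wood",wood,129),("blue",blue,62),("red",red,12),("blk",lambda h,s,v:(v<25),107)]:
            for c,a,k in comps(s,f):
                q=cv2.convexHull(k);e=cv2.fitEllipse(q) if n=="blue" else None
                print(n,c,a,ax(s,k,z),onz(s,e[0] if e else c,z).round(1), e)
E
python3 w.py
```

```text
time: 2.3
tool_pos: [514.5, 65.6, 270.2]
tcp_rot: [-180.0, 0.0, 90.3]
ft_force: [-2.0, -0.1, -0.2]
finger_gap: 85.6
grip_force: 0.0
-- [514.9  70.6 414.3]
tab [349.7 158.4] 546 (np.float64(28.0), np.float64(96.2)) [609.  16.  62.] None
wood [286.3  67.5] 178 (np.float64(33.0), np.float64(99.2)) [536.3  98.4 129. ] None
wood [269.8  65.5] 117 (np.float64(21.0), np.float64(97.9)) [523.3  99.8 129. ] None
wood [251.4  77.7] 624 (np.float64(37.0), np.float64(90.0)) [508.8  90.4 129. ] None
wood [261.3 179.9] 981 (np.float64(49.0), np.float64(5.5)) [517.1   7.5 129. ] None
wood [490.2 285.5] 273 (np.float64(35.0), np.float64(93.7)) [739.4 -95.6 129. ] None
blue [258.1 133.7] 10115 (np.float64(159.0), np.float64(5.5)) [514.4  35.1  62. ] ((258.4111633300781, 139.15936279296875), (103.0543212890625, 156.09132385253906), 83.88551330566406)
blue [264.8 205.9] 6392 (np.float64(166.0), np.float64(7.6)) [517.3  10.   62. ] ((261.1253356933594, 163.60064697265625), (152.35105895996094, 156.130859375), 78.2481918334961)
red [218.2  53.7] 169 (np.float64(28.0), np.float64(20.1)) [469.7 124.2  12. ]
[... 465 characters left out ...]
.1 132.7] 200 (np.float64(30.0), np.float64(68.6)) [534.1 109.  129. ] None
wood [262.3 247.1] 842 (np.float64(49.0), np.float64(5.3)) [517.1   7.9 129. ] None
blue [259.5 196.3] 9804 (np.float64(159.0), np.float64(5.3)) [515.2  32.2  62. ] ((260.18157958984375, 200.35702514648438), (101.14746856689453, 147.52027893066406), 85.477294921875)
blue [266.5 263.9] 4145 (np.float64(165.0), np.float64(10.1)) [517.3   8.   62. ] ((262.0386657714844, 221.98001098632812), (134.95851135253906, 148.55447387695312), 86.41343688964844)
red [220.5 111.3] 150 (np.float64(28.0), np.float64(20.0)) [469.5 123.2  12. ] None
blk [275.9 342.8] 29750 (np.float64(556.0), np.float64(0.4)) [ 532.6 -111.9  107. ] None
```

View pics/w2.png

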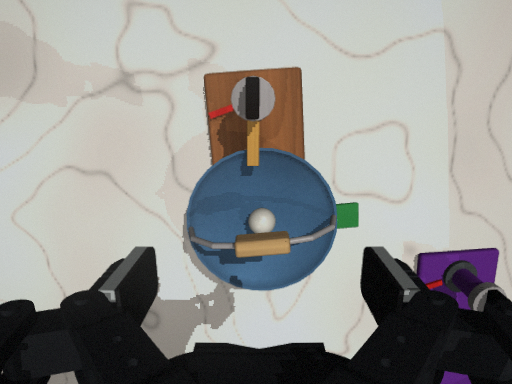

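Run:
```python
from w import *
w1=pickle.load(open("w1.pkl","rb"));w2=pickle.load(open("w2.pkl","rb"));a=snap("top")
print("grip",tri([(w1,(261.3,179.9)),(w2,(262.3,247.1))]),"tab",tri([(w1,(349.7,158.4)),(w2,(346.9,214.8))]))
def dark(s,box):
    x0,x1,y0,y1=box;m=(s["img"][y0:y1,x0:x1].max(2)<45).astype(np.uint8)
    n,l,st,c=cv2.connectedComponentsWithStats(m);k=1+np.argmax(st[1:,4]);print(st[k]);return c[k]+[x0,y0],cv2.minAreaRect(cv2.findContours((l==k).astype(np.uint8),0,1)[0][0])
for s,b in((w1,(236,266,0,60)),(w2,(236,270,70,125)),(a,(205,235,200,220))):
    c,r=dark(s,b);print(c,r,onz(s,c,107).round(1),onz(s,c,100).round(1))
for s,u in((w1,(251.4,77.7)),(w2,(253.2,143))): print("finger",onz(s,u,74).round(1))
for s,e in((w1,(261.1,163.6)),(w2,(262.0,222.0))): print("dish",onz(s,e,62).round(1))
x=tri([(w1,dark(w1,(236,266,0,60))[0]),(w2,dark(w2,(236,270,70,125))[0])]);print(x)
```

```text
grip [517.08574731   7.17577346 127.37074899] tab [609.76967348  15.47350235  58.8948588 ]
[  8   1  14  49 669]
[250.5186846   24.61285501] ((14.5, 25.0), (48.0, 13.0), 90.0) [507.6 134.7 107. ] [507.5 136.2 100. ]
[ 10   7  13  42 533]
[252.          97.84615385] ((16.0, 27.5), (41.0, 12.0), 90.0) [507.4 136.8 107. ] [507.3 136.9 100. ]
[ 8  6 15  6 74]
[220.02702703 208.72972973] ((15.0, 8.5), (5.0, 14.0), 90.0) [505.5 134.7 107. ] [506.7 135.2 100. ]
finger [507.6  94.3  74. ]
finger [507.9  94.2  74. ]
dish [517.3  10.   62. ]
dish [517.3   7.9  62. ]
[  8   1  14  49 669]
[ 10   7  13  42 533]
[507.27470974 137.0087157   95.9838628 ]
```

```bash
python3 go.py 507.2 136.5 84 90
```

```text
cm [ 7.13 -0.7  18.63] rv [-0.0001  0.0003  0.0036] t 2.4
```

```bash
python3 -m handwheel '{"series":[[[3.5,-0.35,3,0,0,0,1],[7.1,-0.7,6,0,0,0,1],[7.1,-0.7,9,0,0,0,1],[7.1,-0.7,12,0,0,0,1],[7.1,-0.7,14.5,0,0,0,1],[7.1,-0.7,16.5,0,0,0,1],[7.1,-0.7,18,0,0,0,1],[7.1,-0.7,18.6,0,0,0,1],[7.1,-0.7,18.6,0,0,0,1],[7.1,-0.7,18.6,0,0,0,1]]]}'
python3 - <<'E'
from h import *
s=snap("wrist","w3");b=snap("side")
c=cv2.resize(b["img"][130:235,190:290],None,fx=3.6,fy=3.6)
cv2.imwrite("pics/w3.png",cv2.cvtColor(np.hstack([cv2.resize(s["img"],None,fx=.85,fy=.98)[:376],c[:376]]),cv2.COLOR_RGB2BGR))
print(status.sense()["tool_pos"])
E
```

```text
time: 3.65
tool_pos: [508.0, 136.9, 85.3]
tcp_rot: [179.9, -0.0, 90.2]
ft_force: [-0.6, 0.7, 0.8]
finger_gap: 85.6
grip_force: 0.0
[507.89097198 136.87568375  85.20641954]
```

View pics/w3.png

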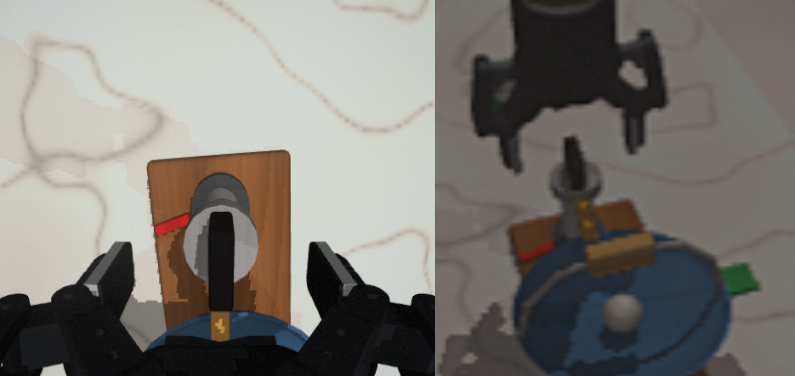

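The wing sits midway between the pads: wing at x≈221, pads at 133 and 310. Closing on it.

```bash
python3 -m handwheel '{"series":[[[0,0,0,0,0,0,0.5],[0,0,0,0,0,0,0],[0,0,0,0,0,0,0],[0,0,0,0,0,0,0],[0,0,0,0,0,0,0],[0,0,0,0,0,0,0],[0,0,0,0,0,0,0]]]}' 60
```

```text
time: 4.62
tool_pos: [508.1, 136.8, 84.6]
tcp_rot: [179.9, -0.0, 90.2]
ft_force: [5.3, 0.2, -2.1]
finger_gap: 10.5
grip_force: 62.8
```

```bash
python3 -m handwheel '{"series":[[[0,0,0,0,0,0.1,0],[0,0,0,0,0,0.2,0],[0,0,0,0,0,0.3,0],[0,0,0,0,0,0.4,0],[0,0,0,0,0,0.5,0],[0,0,0,0,0,0.6,0],[0,0,0,0,0,0.7,0],[0,0,0,0,0,0.8,0],[0,0,0,0,0,0.9,0],[0,0,0,0,0,1.0,0],[0,0,0,0,0,1.08,0],[0,0,0,0,0,1.08,0]]]}'; python3 -c "
from h import *;s=status.sense();print(s['wrist_torque'],s['tcp_rot'])"
```

```text
time: 6.12
tool_pos: [509.2, 136.4, 84.7]
tcp_rot: [179.9, -0.2, 28.3]
ft_force: [11.5, -1.7, -6.7]
finger_gap: 10.1
grip_force: 62.1
[-0.14342073 -1.6240806  -0.05915799] [179.87632741  -0.19610612  28.25339751]
```

```bash
python3 -m handwheel '{"series":[[[0,0,0,0,0,0.03,0],[0,0,0,0,0,0.06,0],[0,0,0,0,0,0.09,0],[0,0,0,0,0,0.12,0],[0,0,0,0,0,0.12,0]]]}'; python3 -c "
from h import *;s=status.sense();print(s['wrist_torque'],s['tcp_rot'])"
```

```text
time: 6.75
tool_pos: [509.2, 136.2, 84.6]
tcp_rot: [179.9, -0.2, 21.4]
ft_force: [11.3, -2.8, -6.3]
finger_gap: 11.1
grip_force: 62.1
[-0.27035741 -1.68999495 -0.09325895] [179.88668647  -0.20755204  21.42085018]
```

```bash
python3 -m handwheel '{"series":[[[0,0,0,0,0,0.03,0],[0,0,0,0,0,0.06,0],[0,0,0,0,0,0.09,0],[0,0,0,0,0,0.09,0]]]}'; python3 -c "
from h import *;s=status.sense();print(s['wrist_torque'],s['tcp_rot'])"
```

```text
time: 7.25
tool_pos: [509.3, 136.2, 84.7]
tcp_rot: [179.9, -0.2, 16.4]
ft_force: [11.3, -3.5, -6.9]
finger_gap: 10.6
grip_force: 71.6
[-0.34322147 -1.82724973  1.42290424] [179.86786546  -0.22381922  16.38094621]
```

The torque jumped to 1.4 N m, so the collar is at its stop. Release, rise and look.

```bash
python3 -m handwheel '{"series":[[[0,0,0,0,0,0,0.3],[0,0,0,0,0,0,0.6],[0,0,0,0,0,0,1],[0,0,0,0,0,0,1],[0,0,-2,0,0,0,1],[0,0,-5,0,0,0,1],[0,0,-9,0,0,0,1],[0,0,-13,0,0,0,1],[0,0,-17,0,0,0,1],[0,0,-19,0,0,0,1],[0,0,-19,0,0,0,1]]]}'
python3 - <<'E'
from h import *
snap("wrist","w4");snap("top","t4");snap("side","s4")
a=cv2.imread("pics/t4.png")[160:245,200:310];w=cv2.imread("pics/w4.png")
cv2.imwrite("pics/c4.png",np.hstack([cv2.resize(a,(384,297)),cv2.resize(w,(396,297))]))
E
python3 m.py
```

```text
time: 8.62
tool_pos: [508.0, 136.9, 275.5]
tcp_rot: [180.0, -0.1, 16.3]
ft_force: [0.8, 0.7, 0.2]
finger_gap: 85.4
grip_force: 0.0
tab [263.03076923 174.01538462] 65 [273.96226415 207.24528302] 53 [609.6  15.6  58.1]
grip [268.01020408 201.57142857] 98 [243.525 196.825] 40 [520.5   6.4 128. ]
wing [219.91666667 208.66666667] 48 [224.41176471 177.64705882] 17 [502.3 136.3  85.9]
finger [229.875 204.9  ] 40 [236.10526316 198.21052632] 19 [526.7 112.8  18.3]
((269.4280700683594, 206.35707092285156), (53.597869873046875, 55.66728210449219), 173.095947265625) [516.1   0.8  62. ]
((243.75057983398438, 219.17626953125), (39.017478942871094, 57.969757080078125), 76.38685607910156) [519.  -10.3  62. ]
tab ((263.0799865722656, 174.05999755859375), (7.212489604949951, 8.626703262329102), 81.8698959350586)
grip ((268.0615539550781, 201.49232482910156), (17.612932205200195, 5.457528114318848), 82.87498474121094)
wing ((219.94522094726562, 208.52056884765625), (13.576773643493652, 3.5112345218658447), 69.44395446777344)
finger ((230.0, 206.0), (12.0, 4.0), 90.0)
(np.float64(37.0), np.float64(19.5)) (np.float64(47.0), np.float64(5.1)) (np.float64(34.0), np.float64(-1.0))
```

View pics/c4.png

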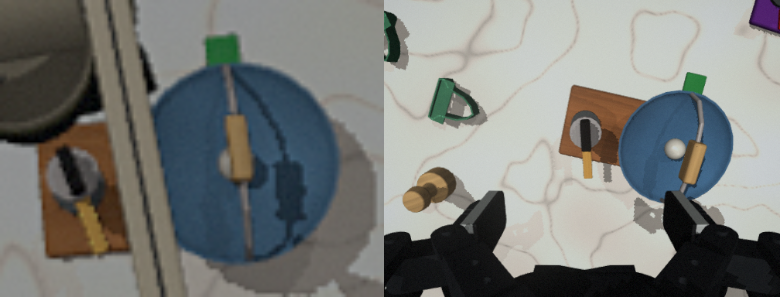

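The keeper finger now points over the red mark, clear of the dish. Next: over the dish grip, turning the wrist so there is room for the clockwise quarter turn.

```bash
python3 -m handwheel '{"series":[[[-0.3,1,0,0,0,-0.18,1],[-0.5,2.1,0,0,0,-0.36,1],[-0.8,3.2,0,0,0,-0.54,1],[-1,4.2,0.4,0,0,-0.72,1],[-1.2,5.3,0.8,0,0,-0.9,1],[-1.4,6.4,1.2,0,0,-1.08,1],[-1.6,7.4,1.6,0,0,-1.26,1],[-1.9,8.5,2,0,0,-1.44,1],[-2.1,9.6,2.5,0,0,-1.62,1],[-2.3,10.6,3,0,0,-1.8,1],[-2.6,11.7,3.5,0,0,-1.98,1],[-2.8,12.7,4,0,0,-2.16,1]]]}'; python3 go.py 517.1 7.2 200 185.2
```

```text
time: 10.38
tool_pos: [515.4, 6.7, 232.7]
tcp_rot: [-179.9, -0.1, 140.4]
ft_force: [0.5, 0.0, -0.4]
finger_gap: 85.5
grip_force: 0.0
cm [-0.11  0.15  3.27] rv [-5.000e-04 -2.200e-03 -7.817e-01] t 10.375
```

```bash
python3 -m handwheel '{"series":[[[0,0.1,0.5,0,0,-0.17,1],[-0.1,0.1,1,0,0,-0.34,1],[-0.1,0.1,1.5,0,0,-0.51,1],[-0.1,0.1,2,0,0,-0.68,1],[-0.1,0.1,2.5,0,0,-0.78,1],[-0.1,0.1,3.2,0,0,-0.78,1],[-0.1,0.1,3.2,0,0,-0.78,1]]]}'
python3 - <<'E'
from w import *
s=snap("wrist","w5");st=status.sense();print(st["tool_pos"],st["tcp_rot"],st["joint_pos"][5])
for n,f,z in[("tab",tab,62),("wood",wood,129)]:
    for c,a,k in comps(s,f): print(n,c,a,ax(s,k,z),onz(s,c,z).round(1))
E
```

```text
time: 11.25
tool_pos: [516.6, 7.2, 200.8]
tcp_rot: [180.0, -0.1, -175.4]
ft_force: [-0.1, 0.1, -0.1]
finger_gap: 85.4
grip_force: 0.0
[516.96835977   7.20970519 201.44189094] [ 1.79985072e+02 -8.68446576e-02 -1.75342736e+02] -99.54179312596794
tab [258.9 284.2] 580 (np.float64(27.0), np.float64(94.6)) [609.6  16.   62. ]
wood [409.5 138.1] 1010 (np.float64(36.0), np.float64(19.9)) [463.2  99.4 129. ]
wood [367.6 128. ] 140 (np.float64(16.0), np.float64(59.8)) [459.4  71.6 129. ]
wood [392.9 135.2] 223 (np.float64(24.0), np.float64(22.1)) [462.4  88.4 129. ]
wood [256.9 206.3] 1636 (np.float64(48.0), np.float64(4.5)) [515.6   7.  129. ]
wood [373.6 209. ] 1149 (np.float64(45.0), np.float64(77.7)) [511.2  84.  129. ]
```

View pics/w5.png

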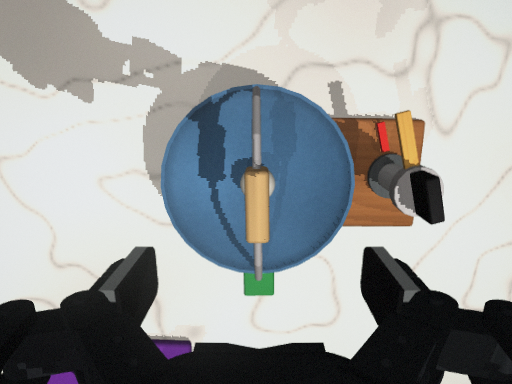

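The grip is centred between the pads and lined up with the tool (grip at (257,206), tab at (259,284)), and the collar is on its mark. Descend and grasp.

```bash
python3 -m handwheel '{"series":[[[0,0,2.5,0,0,0,1],[0,0,5,0,0,0,1],[0,0,7,0,0,0,1],[0,0,8.5,0,0,0,1],[0,0,9.5,0,0,0,1],[0,0,10.2,0,0,0,1],[0,0,10.2,0,0,0,0.6],[0,0,10.2,0,0,0,0.4],[0,0,10.2,0,0,0,0.3],[0,0,10.2,0,0,0,0.25],[0,0,10.2,0,0,0,0.2]]]}' 50; python3 -m handwheel '{"series":[[[0,0,0,0,0,0,0.15],[0,0,0,0,0,0,0.1],[0,0,0,0,0,0,0.05],[0,0,0,0,0,0,0],[0,0,0,0,0,0,0],[0,0,0,0,0,0,0]]]}' 60
```

```text
time: 12.68
tool_pos: [517.7, 6.9, 100.6]
tcp_rot: [-180.0, 0.0, -175.2]
ft_force: [-0.0, -2.1, 0.9]
finger_gap: 17.3
grip_force: 0.9
time: 13.42
tool_pos: [517.8, 6.9, 100.7]
tcp_rot: [-180.0, 0.0, -175.2]
ft_force: [-0.6, -4.9, 5.5]
finger_gap: 15.1
grip_force: 59.6
```

```bash
python3 -m handwheel '{"series":[[[0,0,-0.05,0,0,0,0],[0,0,-0.15,0,0,0,0],[0,0,-0.3,0,0,0,0],[0,0,-0.5,0,0,0,0],[0,0,-0.75,0,0,0,0],[0,0,-1.0,0,0,0,0],[0,0,-1.3,0,0,0,0],[0,0,-1.6,0,0,0,0],[0,0,-1.8,0,0,0,0],[0,0,-1.9,0,0,0,0],[0,0,-2,0,0,0,0],[0,0,-2,0,0,0,0]]]}'
python3 - <<'E'
from w import *
a=snap("wrist");b=snap("side")
print(status.sense()["wrist_torque"],status.sense()["tcp_rot"])
cv2.imwrite("pics/c6.png",cv2.cvtColor(np.hstack([cv2.resize(a["img"],(400,300)),cv2.resize(b["img"][150:255,200:330],(372,300))]),cv2.COLOR_RGB2BGR))
E
```

```text
time: 14.92
tool_pos: [517.5, 7.1, 120.3]
tcp_rot: [-180.0, 0.0, -175.2]
ft_force: [0.3, -0.9, -3.8]
finger_gap: 14.9
grip_force: 58.5
[ 0.01813866  0.00529878 -0.02189836] [-1.79999680e+02 -1.01007545e-02 -1.75232760e+02]
```

View pics/c6.png

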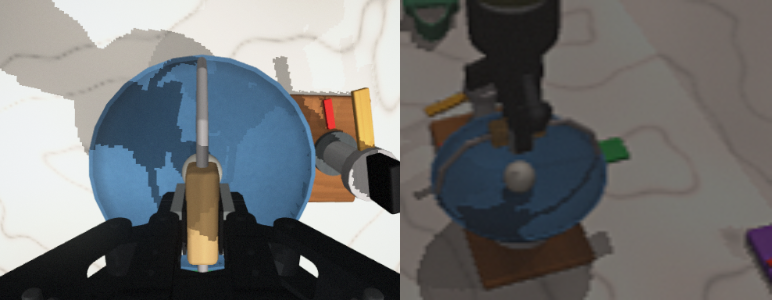

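The dish is level and lifted 20 mm, with the ball in the middle. Lifting on.

```bash
python3 -m handwheel '{"series":[[[0,0,-0.2,0,0,0,0],[0,0,-0.6,0,0,0,0],[0,0,-1.2,0,0,0,0],[0,0,-2,0,0,0,0],[0,0,-3,0,0,0,0],[0,0,-4,0,0,0,0],[0,0,-5,0,0,0,0],[0,0,-6,0,0,0,0],[0,0,-6.9,0,0,0,0],[0,0,-7.5,0,0,0,0],[0,0,-7.9,0,0,0,0],[0,0,-8,0,0,0,0]]]}'; python3 -m handwheel '{"series":[[[0,0,0,0,0,0.01,0],[0,0,0,0,0,0.03,0],[0,0,0,0,0,0.07,0],[0,0,0,0,0,0.12,0],[0,0,0,0,0,0.18,0],[0,0,0,0,0,0.25,0],[0,0,0,0,0,0.32,0],[0,0,0,0,0,0.39,0],[0,0,0,0,0,0.46,0],[0,0,0,0,0,0.53,0],[0,0,0,0,0,0.60,0],[0,0,0,0,0,0.66,0]]]}'; python3 -m handwheel '{"series":[[[0,0,0,0,0,0.07,0],[0,0,0,0,0,0.14,0],[0,0,0,0,0,0.21,0],[0,0,0,0,0,0.28,0],[0,0,0,0,0,0.35,0],[0,0,0,0,0,0.42,0],[0,0,0,0,0,0.49,0],[0,0,0,0,0,0.55,0],[0,0,0,0,0,0.60,0],[0,0,0,0,0,0.63,0],[0,0,0,0,0,0.65,0],[0,0,0,0,0,0.65,0]]]}'
python3 go.py 517.2 7.3 200 95
```

```text
time: 16.52
tool_pos: [517.5, 7.1, 200.4]
tcp_rot: [-180.0, 0.0, -175.2]
ft_force: [-0.2, -0.1, -3.1]
finger_gap: 15.1
grip_force: 58.5
time: 18.02
tool_pos: [517.3, 7.2, 200.0]
tcp_rot: [-180.0, -0.0, 146.8]
ft_force: [-0.2, -0.4, -4.0]
finger_gap: 14.8
grip_force: 58.5
time: 19.52
tool_pos: [517.4, 7.2, 200.2]
tcp_rot: [-180.0, -0.0, 109.7]
ft_force: [-0.5, -0.2, -4.7]
finger_gap: 15.3
grip_force: 58.5
cm [ 0.02 -0.02  0.02] rv [-1.000e-04 -0.000e+00  2.567e-01] t 19.525
```

```bash
python3 -m handwheel '{"series":[[[0,0,0,0,0,0.02,0],[0,0,0,0,0,0.06,0],[0,0,0,0,0,0.11,0],[0,0,0,0,0,0.16,0],[0,0,0,0,0,0.21,0],[0,0,0,0,0,0.24,0],[0,0,0,0,0,0.255,0],[0,0,0,0,0,0.26,0],[0,0,0,0,0,0.26,0],[0,0,0,0,0,0.26,0],[0,0,0,0,0,0.26,0],[0,0,0,0,0,0.26,0]]]}'
python3 - <<'E'
from w import *
a=snap("wrist");b=snap("side");t=snap("top")
for s in(a,b,t):
    for c,n,k in comps(s,tab,20): print(c,n,onz(s,c,162).round(1))
cv2.imwrite("pics/c7.png",cv2.cvtColor(np.hstack([cv2.resize(a["img"],(400,300)),cv2.resize(b["img"][130:255,190:330],(372,300))]),cv2.COLOR_RGB2BGR))
E
```

```text
time: 21.02
tool_pos: [517.4, 7.2, 200.3]
tcp_rot: [-180.0, -0.0, 94.8]
ft_force: [0.5, 0.4, -4.3]
finger_gap: 15.2
grip_force: 58.5
[252.  214.9] 81 [523.6 -87.6 162. ]
[ 99.4 197.1] 28 [535.  439.4 162. ]
[113.4 206.4] 30 [509.7 402.7 162. ]
[142.9 224.9] 40 [460.  326.3 162. ]
```

View pics/c7.png

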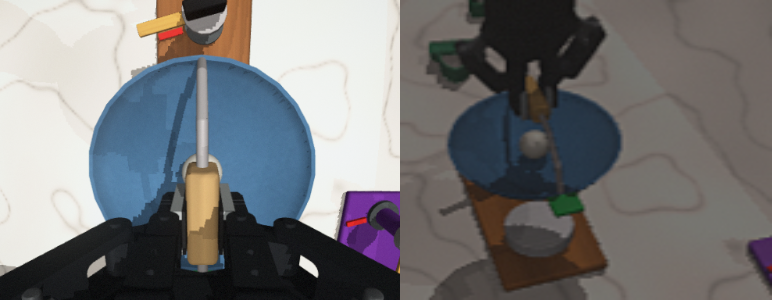

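The tab points away from the post, the ball is centred, the dish is level about 100 mm over the seat and the collar is on its mark.

```bash
python3 -c "
from bench import r;print(r.hand_in())"
```

```text
the job is handed in; nothing more can be done
None
```

I handed the job in at about 21 s with the collar at its stop on the red mark. The dish is held level about 100 mm above its seat, ball centred and green tab pointing away from the post; the judge gave no verdict.

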